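Find the soft return spring on the spring tester

TASK

One of the two identical-looking saw return springs on the rack has gone soft. Stand one of them on the spring tester's seat, swing the head over it as far as its stop and press the plunger down with a steady 15 N for about two seconds, at no time more than 18 N, then let it rise: if the yellow drag marker stays above the red mark this spring is sound, if it has been pushed below the mark the spring is soft. Put the soft spring into the red reject bin and leave the sound one standing: on the tester's seat if it is the one you tested, else on its rack peg; do not shift the other things on the bench.

Things in the scene. Friction and masses are not known exactly. Their poses are not given: they have to be found in the camera images.
- spring_1: steel compression spring with a black plastic end cup 33 mm wide and 20 mm high on top; coils 32 mm, in all 60 mm long, 0.1 kg, 17 mm bore at the foot. Origin at the centre of its underside, z upwards along it; starts on a rack peg. Grip it by the cup. Its rate is about 1.0 N/mm if sound, about 0.65 N/mm if soft; which of the two is soft only the test tells. Solid after 28 mm of compression
- spring_2: the other spring, the same size and look as spring_1.
- tester: green bench spring tester, screwed down; base plate 185 x 110 x 16 mm, origin under the middle of the plate, x towards its column at the back (the seat lies at x = -35 mm, the column axis at x = +45 mm). The column is 156 mm high, 22 mm thick. A bench vise, 130 mm high, stands in front of it
- seat (a point): centre of the seat disc's upper face (20 mm above the bench) on which the spring stands; a steel spigot 13 mm in diameter and 8 mm high with a bevelled tip stands on it and enters the spring's bore
- column (a point): point on the axis of the tester's column, 20 mm above the bench; the head swings about this vertical axis, 80 mm from the plunger's axis
- head (a joint): swing of the tester's head about the column, rad: 0 = against its stop, plunger exactly over the seat; at most 2.0, swung clear to the tester's +y side (left, seen from the front). It stays where it is left; about 1.5 N at the knob moves it. It starts swung clear
- knob (a point): middle of the plunger's round black knob, 30 mm in diameter and 24 mm high, gripped from above; 184 mm above the bench with the plunger up. Under the knob sits a steel push flange 52 mm in diameter, its upper face 12 mm below this point, on which fingertips can bear to push down
- plunger (a joint): travel of the plunger downwards in the head, m: 0 = up, at most 0.036. A light return lifts it. Return and drag marker together take at most 1 N of the push, the rest loads the spring. Its foot, a 34 mm disc, has its underside 86 mm above the bench when up, so it meets a 60 mm spring on the seat after 6 mm of travel
- foot: the plunger's steel foot disc, with the pointer at its side; origin in the plunger's axis at bench level when the plunger is up, so not at the disc
- pointer (a point): the pointer on the foot, 3 mm above the foot's underside, 36 mm to the side of the plunger axis; it runs down the aluminium scale plate hung from the head and pushes the drag marker down before it
- red_mark (a point): the red reference line on the scale plate, 63 mm above the bench: the marker's upper edge is level with it when the spring on the seat is pressed to a length of 41.5 mm (plunger travel 24.5 mm). Under 15 N a sound spring leaves the edge about 4 mm above it, a soft one about 4 mm below
- rack: hardwood block 128 x 62 x 18 mm, fixed, origin under its middle, its pegs in a row along its x. Rack and bin stand left and right of the tester, either way round. The bench grinder's tool rests (130 mm high) stand behind and to the right of the right-hand place: turn a wide gripper so that it keeps clear of them
- peg_a (a point): foot of the rack peg at x = -33 mm, on the block's top 18 mm above the bench; peg 12 mm in diameter, 8 mm high
- peg_b (a point): foot of the rack peg at x = +33 mm, likewise
- reject_bin: open red plastic bin, 120 x 120 mm outside (126 over the rim), 43 mm high, walls 4 mm, floor 4 mm thick, fixed; origin under its middle
- hammer: hammer lying behind the tester, a bystander
- glue_bottle: yellow glue bottle with red cap, 186 mm high, at the back, a bystander
- tape_measure: yellow tape measure, a bystander
- pencil: red pencil, a bystander
- spindle_blank_3: light wooden block 50 x 130 x 50 mm, a bystander
- marker (a joint): yellow drag marker, a friction clip 22 mm wide and 7 mm high on the scale plate, m: 0 = at the top, touching the pointer of the raised plunger; it is pushed down by the pointer, so it reads the greatest plunger travel, and it stays there. It starts at 0. It reads 0.0245 when its upper edge is level with the red mark: less = above the mark, more = below

How it is judged (in metres and radians):
On the way, in this order (a step that is already met when the one before it is completed fails the run):
1. one of the springs stands seated on the tester's spigot, upright and let go, with the plunger up (value of joint plunger below 0.004 m and ((distance between spring_1 and seat below 0.004 m and angle between spring_1's own z axis and vertical below 0.06 rad and contact force between the fingers and spring_1 below 0.1 N) or (distance between spring_2 and seat below 0.004 m and angle between spring_2's own z axis and vertical below 0.06 rad and contact force between the fingers and spring_2 below 0.1 N))), for 0.2 s.
2. with the head at its stop, the foot loads the seated spring with 15 N (12.5 to 17) for 1 s (value of joint head below 0.06 rad and ((contact force between spring_1 and foot between 12.5 and 17 N and distance between spring_1 and seat below 0.004 m) or (contact force between spring_2 and foot between 12.5 and 17 N and distance between spring_2 and seat below 0.004 m))), for 1 s.
At the end, for the whole second after the job is handed in: plunger up (4 mm), springs at rest, sound one upright (0.1 rad): marker above the red mark: tested spring still on the seat (6 mm), the other in the bin; marker below it: tested spring in the bin, the other still on its peg where it stood (10 mm) (((value of joint marker below 0.0245 m and distance between spring_1 and seat below 0.006 m and angle between spring_1's own z axis and vertical below 0.1 rad and x of spring_2 in the frame of reject_bin between -0.056 and 0.056 m and y of spring_2 in the frame of reject_bin between -0.056 and 0.056 m and height (world z) of spring_2 below 0.04 m) or (value of joint marker below 0.0245 m and distance between spring_2 and seat below 0.006 m and angle between spring_2's own z axis and vertical below 0.1 rad and x of spring_1 in the frame of reject_bin between -0.056 and 0.056 m and y of spring_1 in the frame of reject_bin between -0.056 and 0.056 m and height (world z) of spring_1 below 0.04 m) or (value of joint marker above 0.0245 m and distance of spring_1 from where it was at the start of the episode below 0.01 m and angle between spring_1's own z axis and vertical below 0.1 rad and x of spring_2 in the frame of reject_bin between -0.056 and 0.056 m and y of spring_2 in the frame of reject_bin between -0.056 and 0.056 m and height (world z) of spring_2 below 0.04 m) or (value of joint marker above 0.0245 m and distance of spring_2 from where it was at the start of the episode below 0.01 m and angle between spring_2's own z axis and vertical below 0.1 rad and x of spring_1 in the frame of reject_bin between -0.056 and 0.056 m and y of spring_1 in the frame of reject_bin between -0.056 and 0.056 m and height (world z) of spring_1 below 0.04 m)) and linear speed of each of spring_1, spring_2 below 0.03 m/s and value of joint plunger below 0.004 m); the robot touches nothing.
It fails at once if a spring is loaded beyond 18 N by the plunger's foot (contact force between any of spring_1, spring_2 and foot above 18 N).
It fails at once if a bystander is moved by more than 30 mm (distance of any of hammer, glue_bottle, tape_measure, pencil, spindle_blank_3 from where it was at the start of the episode above 0.03 m).
It also fails if it takes over 72 s, if anything falls off the work surface, if the arm or the gripper's body presses on something with over 40 N, if the wrist force passes 120 N, or if a joint passes its speed limit or range.

ROBOT

A 6-joint arm with a two-finger parallel gripper is mounted at the origin on a cart in front of the work surface, level with it; the furniture and walls round the work are solid. World frame = base frame: x ahead of the robot, y to its left, z up, the work surface at z = 0. Lengths are in m, angles in degrees, forces in N, time in s.
With the tool pointing down it reaches from about 0.35 to 0.875 m from the base axis. Payload 4.2 kg.
Tool frame: the origin (TCP) lies between the finger pads; the fingertips stand 19 mm ahead of it and the grasp point (between the pads) is the TCP; z points along the fingers, y is the line along which they close (so a half turn about z gives the same grasp; the last joint's range is limited). The gripper opens to 87 mm and grips with 3 to 60 N. Pads are 19 mm wide; open, the fingers measure 117 mm over their backs; the gripper's body (75 mm by 190 mm) begins 51 mm behind the grasp point.
Start: joints at [81.108, 22.042, 0.453, 0, -68.411, -14.817], TCP at [0.251, 0.572, 0.242] pointing down, gripper open.
Joint ranges: [-179.83, 179.83], [-69.29, 118.12], [-61.27, 80.66], [-181.25, 117.63], [-171.15, -9.14], [-177.46, 177.46]. Speed limits (degrees/s): [159.86, 159.86, 180, 180, 180, 180].

INTERFACE

Orientations are given as a 3x3 rotation matrix whose columns are the frame's x, y, z axes.
In Python, from station import r gives the robot as it stands.
- The arm moves only by the tool drive_tool, never from a script. Its argument "steps" is one flat list of numbers, 7 for each row, row after row: the turn, a rotation vector about the tool's x, y, z in rad, then the shift along the tool's x, y, z in m, then the opening, from 0 (shut) to 1 (fully open). A call has 1 to 10 rows; each row shifts and turns the commanded pose from where the row before left it, along the tool's axes as they then stand; what a row does not reach is not made up. A row lasts 1/12 s, in which the tool goes at most 41.7 mm and 7.16 degrees, less where a joint would pass 70% of its speed; a pose out of reach is approached as far as the arm can. A call is refused whole if a number of a shift passes 0.0417 or a number of a turn 0.125, either way. A call with a gripper value outside its range is refused whole. The fingers move at their own pace and stop on an object; the grip force is fixed at half the most. Time passes only in rows, so rows that do not move let the fingers close. It gives the time, the measured TCP pose, the force, the opening and the grip force at its end, in the units of the state.
- r.sense(): the state, without advancing time (a new reading comes with each control period).
- r.capture(name): name is "side" or "top" or "wrist"; returns the picture (420x560x3 uint8, blue, green, red); there is no depth.
- r.camera_params(name): a dict with "camera_matrix" (3x3 intrinsics, pixels), "extrinsics" (4x4, takes a point from world to camera coordinates). Camera axes: x right, y down, z forward; pixel columns grow to the right and rows downward; lengths in m; the calibration is good to about 2 mm. A picture is of the moment at which its call begins: read the wrist's pose just before it. camera_params takes no time and is no camera call; for the wrist camera it gives the pose at the moment of the call.
- r.finish_job(): hands the job in; it is judged then, once.
The state is a dict: "time_s": time; "joints": joint angles; "joint_velocities": joint speeds; "effort": joint torques, N m; "tcp_pos": TCP position; "ee_rot": TCP orientation; "wrist_force": force on the tool from outside, world axes, zero at the start; "moment": the same for the moment, N m; "gripper_width": opening from 0.0 (shut) to 1.0 (fully open); "gripper_force": force on a finger pad.
Only numpy, scipy, OpenCV 4.12 (cv2) and the standard library are available. Lean on these libraries where they do the work, as an engineer would, in place of code of your own. Each camera call takes 0.05 s, during which the arm holds its last target. There are 200 camera calls.

## Working session

There is one attempt and no reset: what is moved stays moved. The work goes in short steps, Python scripts to look and compute and a tool call to move; the robot and the scene stay as the last step left them, time stands still between calls to the robot, and variables do not carry over. Pictures are saved under pics/ and viewed, at most 13 in all, crops included, and the job is handed in when it is done.

Besides the shell and the picture viewer there is one more tool, called after "Request:" in YAML: its name, and indented under it one key for each argument. drive_tool: Moves the arm, as the interface text tells. Its arguments: {"type":"object","properties":{"steps":{"type":"array"}},"required":["steps"]}

```bash
mkdir -p pics; ls; python3 - <<'E'
from station import r
import cv2,numpy as np
a=r.capture("side");b=r.capture("top");
cv2.imwrite("pics/side0.png",cv2.resize(a,(800,600)));cv2.imwrite("pics/top0.png",cv2.resize(b,(800,600)))
for n in("side","top"):
    p=r.camera_params(n);print(n,np.round(p["camera_matrix"],1).tolist(),np.round(p["extrinsics"],4).tolist())
s=r.sense();print(s)
E
```

```text
pics
side [[398.9, 0.0, 281.7], [0.0, 398.9, 209.6], [0.0, 0.0, 1.0]] [[0.9867, 0.1624, 0.0016, -0.5646], [0.1074, -0.6455, -0.7562, 0.1247], [-0.1218, 0.7463, -0.6544, 1.1948], [0.0, 0.0, 0.0, 1.0]]
top [[398.1, 0.0, 273.4], [0.0, 398.1, 204.0], [0.0, 0.0, 1.0]] [[0.0165, -0.9998, -0.0091, 0.121], [-0.9837, -0.0146, -0.1793, 0.5812], [0.1791, 0.0119, -0.9838, 0.9629], [0.0, 0.0, 0.0, 1.0]]
{'time_s': 0.1, 'joints': array([ 8.11068422e+01,  2.20870858e+01,  3.86930938e-01, -2.58810034e-02,
       -6.84113422e+01, -1.48150836e+01]), 'joint_velocities': array([ 0.19059642, -0.08460345,  0.22716659,  0.20825302, -0.03070772,
        0.10012997]), 'effort': array([-1.17882279e-03, -3.91690099e+01,  1.87936288e+01,  4.23197016e+00,
        1.34909997e-02, -7.52485835e-05]), 'tcp_pos': array([0.25109213, 0.57178966, 0.24055517]), 'ee_rot': array([[ 9.15537797e-01, -4.02231314e-01, -7.15801420e-04],
       [-4.02231941e-01, -9.15535917e-01, -1.85762846e-03],
       [ 9.18544263e-05,  1.98864726e-03, -9.99998018e-01]]), 'wrist_force': array([ 0.36617848,  0.30375935, -0.59405595]), 'moment': array([-0.00587178, -0.00495199, -0.04538382]), 'gripper_force': 0.0, 'gripper_width': 0.9999523426483465}
```

View pics/side0.png

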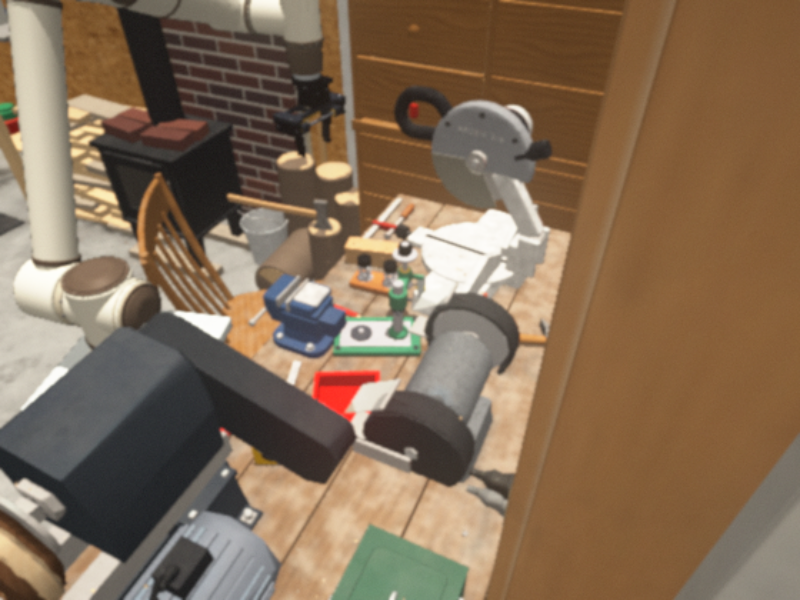

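View pics/top0.png

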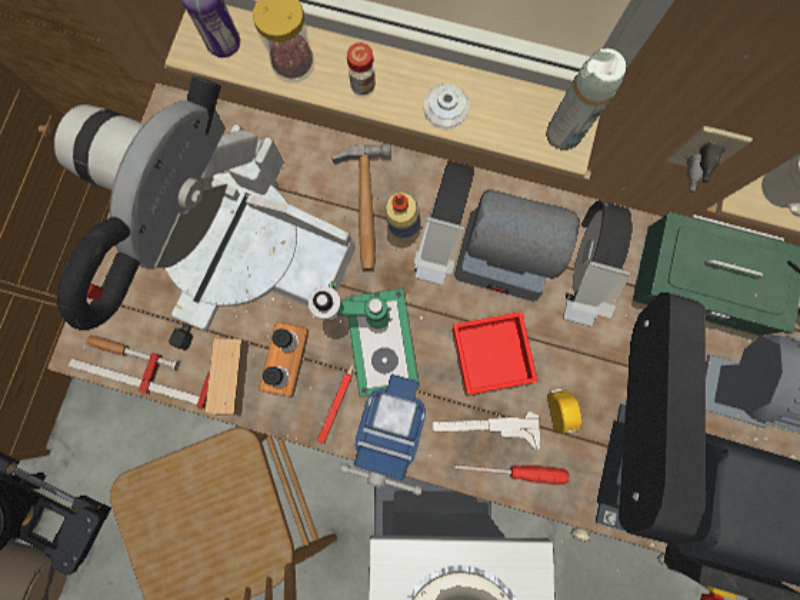

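The top view has everything: rack on the left (cups near 283,338 and 275,376), tester in the middle (seat 385,360, column 376,308, knob 323,302), and bin on the right (495,353). I'll enlarge it for precise pixels.

```bash
cat > h.py <<'E'
from station import r
import cv2,numpy as np
np.set_printoptions(suppress=True,precision=4)
def back(n,u,v,z,p=None):
    p=p or r.camera_params(n);K=p["camera_matrix"];E=np.array(p["extrinsics"])
    d=E[:3,:3].T@np.linalg.solve(K,[u,v,1]);c=-E[:3,:3].T@E[:3,3]
    return c+d*(z-c[2])/d[2]
def proj(n,P,p=None):
    p=p or r.camera_params(n);E=np.array(p["extrinsics"])
    q=p["camera_matrix"]@(E[:3,:3]@np.asarray(P)+E[:3,3]);return q[:2]/q[2]
E
python3 - <<'E'
from h import *
b=r.capture("top");c=b[195:305,175:385]
cv2.imwrite("pics/crop1.png",cv2.resize(c,None,fx=3.8,fy=3.8,interpolation=cv2.INTER_CUBIC))
E
```

```text
(no output)
```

View pics/crop1.png

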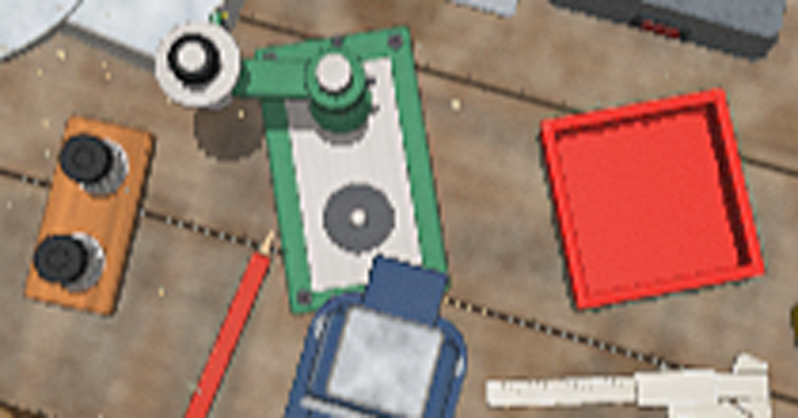

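Crop: cups at (85,158) and (60,259), seat (359,217), column top (335,72), knob top (193,61). Bin rim corners: (542,122), (722,91), (765,273), (582,309). Rack corners: (73,116), (155,131), (110,315), (27,298).

```bash
python3 - <<'E'
from h import *
P=r.camera_params("top")
B=lambda u,v,z:back("top",175+(u+.5)/3.8-.5,195+(v+.5)/3.8-.5,z,P)
for n,a in dict(cupA=(84,158,.078),cupB=(60,259,.078),seat=(359,217,.02),spig=(358,216,.028),col=(335,72,.176),col156=(335,72,.156),knob=(193,61,.196)).items():print(n,B(*a))
bn=np.array([B(u,v,.043) for u,v in[(542,122),(722,91),(765,273),(582,309)]]);print(bn,bn.mean(0))
rk=np.array([B(u,v,.018) for u,v in[(73,116),(155,131),(110,315),(27,298)]]);print(rk,rk.mean(0))
d=(rk[1]+rk[0]-rk[2]-rk[3]);d/=np.linalg.norm(d);print(d,np.degrees(np.arctan2(d[1],d[0])),rk.mean(0)+.033*d,rk.mean(0)-.033*d)
te=np.array([B(u,v,.016) for u,v in[(406,27),(446,298),(294,313)]]);print(te,(te[0]+te[2])/2,)
d=te[0]-te[1];print(np.degrees(np.arctan2(d[1],d[0])))
for z in(.02,.1,.2):
  print(back("top",560/1.4286,400/1.4286,z,P))
print(r.camera_params("wrist"))
E
```

```text
cupA [0.4915 0.3168 0.078 ]
cupB [0.4267 0.3289 0.078 ]
seat [0.4599 0.1396 0.02  ]
spig [0.4601 0.1401 0.028 ]
col [0.5348 0.1519 0.176 ]
col156 [0.538  0.1527 0.156 ]
knob [0.5368 0.2329 0.196 ]
[[ 0.5239  0.0175  0.043 ]
 [ 0.5467 -0.1035  0.043 ]
 [ 0.4262 -0.1287  0.043 ]
 [ 0.4009 -0.0083  0.043 ]] [ 0.4744 -0.0557  0.043 ]
[[0.5262 0.3381 0.018 ]
 [0.5167 0.2811 0.018 ]
 [0.3917 0.3061 0.018 ]
 [0.4021 0.3628 0.018 ]] [0.4592 0.322  0.018 ]
[ 0.9807 -0.1956  0.    ] -11.278290249432189 [0.4915 0.3156 0.018 ] [0.4268 0.3285 0.018 ]
[[0.5924 0.1093 0.016 ]
 [0.4068 0.0799 0.016 ]
 [0.3951 0.1823 0.016 ]] [0.4938 0.1458 0.016 ]
8.99216432604415
[ 0.3935 -0.174   0.02  ]
[ 0.3938 -0.1514  0.1   ]
[ 0.3942 -0.1231  0.2   ]
{'camera_matrix': array([[311.3945,   0.    , 277.7295],
       [  0.    , 311.3945, 212.0914],
       [  0.    ,   0.    ,   1.    ]]), 'extrinsics': array([[-0.4034, -0.915 ,  0.0017,  0.625 ],
       [-0.8794,  0.3882,  0.2755, -0.0349],
       [-0.2528,  0.1097, -0.9613,  0.3917],
       [ 0.    ,  0.    ,  0.    ,  1.    ]])}
```

```bash
python3 - <<'E'
from h import *
P=r.camera_params("top")
B=lambda u,v,z:back("top",175+(u+.5)/3.8-.5,195+(v+.5)/3.8-.5,z,P)
C=lambda u,v,z:back("top",u/1.4286,v/1.4286,z,P)
c,s=np.cos(np.radians(9)),np.sin(np.radians(9))
for u,v in[(380,258),(447,275),(415,266)]:
  for z in (.1,.13):
    p=B(u,v,z);d=p-[.46,.14,0];print("vise",p,"tester frame rel seat",c*d[0]+s*d[1],-s*d[0]+c*d[1])
for u,v in[(415,275),(445,283),(565,318),(595,322)]:print("rest",C(u,v,.13))
print("handle",C(80,325,.2),C(130,280,.2))
E
```

```text
vise [0.4299 0.1243 0.1   ] tester frame rel seat -0.03221099265917757 -0.010762712889143905
vise [0.4288 0.1241 0.13  ] tester frame rel seat -0.033257571488096 -0.010795950549670235
vise [0.4201 0.0825 0.1   ] tester frame rel seat -0.0484218855995239 -0.05054048022419624
vise [0.4194 0.0836 0.13  ] tester frame rel seat -0.048957909456791314 -0.04932093452794997
vise [0.4253 0.1025 0.1   ] tester frame rel seat -0.04015255102045248 -0.03164433985034022
vise [0.4244 0.103  0.13  ] tester frame rel seat -0.04094901394774072 -0.031019919817337146
rest [0.5935 0.0892 0.13  ]
rest [0.5807 0.0396 0.13  ]
rest [ 0.5255 -0.1559  0.13  ]
rest [ 0.5196 -0.2043  0.13  ]
handle [0.4938 0.598  0.2   ] [0.5644 0.5288 0.2   ]
```

Request:
drive_tool:
  steps: [0, 0, -0.1034, 0, 0, 0, 1, 0, 0, -0.1034, 0, 0, 0, 1, 0, 0, -0.1034, 0, 0, 0, 1, 0, 0, -0.1034, 0, 0, 0, 1]

```text
time_s: 0.48
tcp_pos: [0.2512, 0.572, 0.2411]
ee_rot: [[1.0, 0.005, -0.0], [0.005, -1.0, -0.001], [-0.0, 0.001, -1.0]]
wrist_force: [0.8, 0.3, 0.4]
gripper_width: 1.001
gripper_force: 0.0
```

Request:
drive_tool:
  steps: [0, 0, 0, 0.0176, 0.0243, 0.004, 1, 0, 0, 0, 0.0176, 0.0243, 0.004, 1, 0, 0, 0, 0.0176, 0.0243, 0.004, 1, 0, 0, 0, 0.0176, 0.0243, 0.004, 1, 0, 0, 0, 0.0176, 0.0243, 0.004, 1, 0, 0, 0, 0.0176, 0.0243, 0.004, 1, 0, 0, 0, 0.0176, 0.0243, 0.004, 1, 0, 0, 0, 0.0176, 0.0243, 0.004, 1, 0, 0, 0, 0.0176, 0.0243, 0.004, 1, 0, 0, 0, 0.0176, 0.0243, 0.004, 1]

```text
time_s: 1.32
tcp_pos: [0.4277, 0.3278, 0.2012]
ee_rot: [[1.0, -0.0, -0.0], [-0.0, -1.0, -0.0], [-0.0, 0.0, -1.0]]
wrist_force: [-0.4, 0.2, -0.1]
gripper_width: 0.999
gripper_force: 0.0
```

Request:
drive_tool:
  steps: [0, 0, 0, 0, 0, 0, 1, 0, 0, 0, 0, 0, 0, 1]

```text
time_s: 1.48
tcp_pos: [0.4277, 0.3278, 0.2011]
ee_rot: [[1.0, -0.003, -0.001], [-0.003, -1.0, -0.001], [-0.001, 0.001, -1.0]]
wrist_force: [-0.2, 0.4, 0.2]
gripper_width: 1.003
gripper_force: 0.0
```

```bash
python3 - <<'E'
from h import *
print(r.sense()["tcp_pos"],r.sense()["wrist_force"]);p=r.camera_params("wrist");np.savez("w1.npz",**p);a=r.capture("wrist")
cv2.imwrite("pics/w1.png",cv2.resize(a,(800,600)))
for P in[(.4267,.3289,.078),(.4915,.3165,.078),(.46,.14,.02),(.537,.233,.196)]:print(proj("wrist",P,p)*800/560)
E
```

```text
[0.4277 0.3278 0.2011] [-0.2419  0.4336  0.1943]
[396.2151 302.7531]
[416.8833 196.2327]
[654.8375 235.8478]
[711.9247  58.0372]
```

View pics/w1.png

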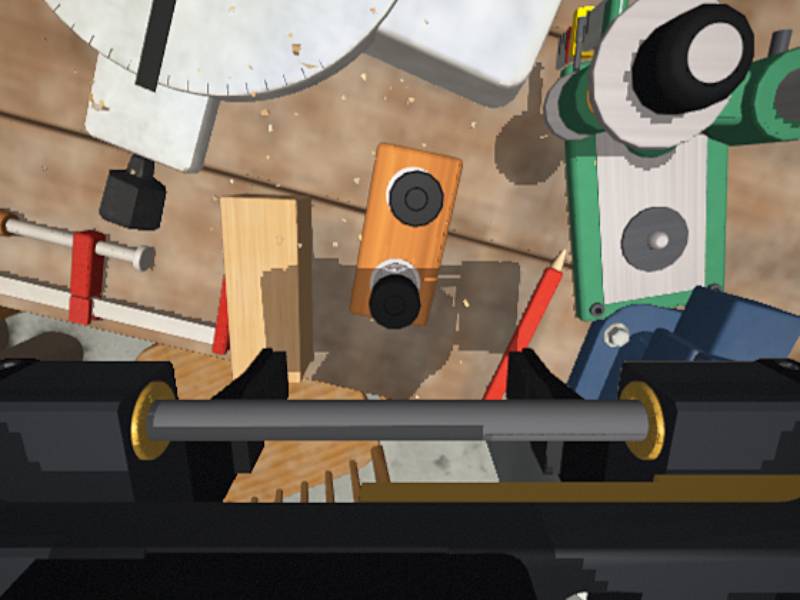

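The wrist view confirms the map: cup B (396,304), cup A (417,198), seat (655,238), all within 2 px of prediction. I'll descend on B and grip high, because of the vise.

Request:
drive_tool:
  steps: [0, 0, 0, -0.0006, -0.0006, 0.03, 1, 0, 0, 0, -0.0006, -0.0006, 0.03, 1, 0, 0, 0, 0, 0, 0.03, 1, 0, 0, 0, 0, 0, 0.02, 1, 0, 0, 0, 0, 0, 0.009, 1, 0, 0, 0, 0, 0, 0, 0, 0, 0, 0, 0, 0, 0, 0, 0, 0, 0, 0, 0, 0, 0, 0, 0, 0, 0, 0, 0, 0]

```text
time_s: 2.28
tcp_pos: [0.4267, 0.3316, 0.0842]
ee_rot: [[1.0, 0.0, 0.002], [0.0, -1.0, 0.003], [0.002, -0.003, -1.0]]
wrist_force: [0.4, -0.6, 0.3]
gripper_width: 0.779
gripper_force: 0.0
```

Request:
drive_tool:
  steps: [0, 0, 0, 0, 0, 0, 0, 0, 0, 0, 0, 0, 0, 0, 0, 0, 0, 0, 0, 0, 0]

```text
time_s: 2.53
tcp_pos: [0.4262, 0.3306, 0.0832]
ee_rot: [[1.0, -0.0, 0.001], [-0.0, -1.0, 0.001], [0.001, -0.001, -1.0]]
wrist_force: [0.7, -0.6, -0.3]
gripper_width: 0.557
gripper_force: 0.0
```

Request:
drive_tool:
  steps: [0, 0, 0, 0, 0, 0, 0, 0, 0, 0, 0, 0, 0, 0, 0, 0, 0, 0, 0, 0, 0, 0, 0, 0, 0, 0, 0, 0, 0, 0, 0, 0, 0, 0, 0]

```text
time_s: 2.95
tcp_pos: [0.426, 0.3302, 0.0825]
ee_rot: [[1.0, -0.0, -0.0], [-0.0, -1.0, -0.0], [-0.0, 0.0, -1.0]]
wrist_force: [0.2, -0.1, 0.7]
gripper_width: 0.369
gripper_force: 30.0
```

Request:
drive_tool:
  steps: [0, 0, 0, 0, 0, -0.02, 0, 0, 0, 0, 0, 0, -0.04, 0, 0, 0, 0, 0, 0, -0.04, 0, 0, 0, 0, 0.0048, 0.02, 0, 0, 0, 0, 0, 0.0048, 0.03, 0, 0, 0, 0, 0, 0.0048, 0.03, 0, 0, 0, 0, 0, 0.0048, 0.03, 0, 0, 0, 0, 0, 0.0048, 0.03, 0, 0, 0, 0, 0, 0.0048, 0.03, 0, 0, 0, 0, 0, 0.0047, 0.02, 0, 0]

```text
time_s: 3.78
tcp_pos: [0.4588, 0.1381, 0.1822]
ee_rot: [[1.0, -0.001, -0.001], [-0.001, -1.0, -0.0], [-0.001, 0.0, -1.0]]
wrist_force: [0.5, 1.1, -0.7]
gripper_width: 0.365
gripper_force: 30.0
```

Request:
drive_tool:
  steps: [0, 0, 0, 0, 0, 0, 0, 0, 0, 0, 0, 0, 0, 0, 0, 0, 0, 0, 0, 0, 0, 0, 0, 0, 0, 0, 0, 0, 0, 0, 0, 0, 0, 0, 0]

```text
time_s: 4.2
tcp_pos: [0.4594, 0.1413, 0.1824]
ee_rot: [[1.0, 0.001, -0.0], [0.001, -1.0, 0.0], [-0.0, -0.0, -1.0]]
wrist_force: [-0.0, -0.1, -0.3]
gripper_width: 0.364
gripper_force: 30.0
```

```bash
python3 - <<'E'
from h import *
print(r.sense()["tcp_pos"],r.sense()["wrist_force"],r.sense()["gripper_force"]);p=r.camera_params("wrist");a=r.capture("wrist");t=r.capture("top")
cv2.imwrite("pics/w2.png",np.hstack([cv2.resize(a[120:400,100:480],None,fx=1.05,fy=1.05),cv2.resize(t[200:290,230:360],(400,294))]))
for P in[(.46,.14,.178),(.46,.14,.118),(.46,.14,.02)]:print(proj("wrist",P,p))
E
```

```text
[0.4594 0.1413 0.1824] [-0.041  -0.0711 -0.3123] 29.98459428548813
[281.7799 271.1866]
[280.7393 232.537 ]
[279.8575 199.7823]
```

View pics/w2.png

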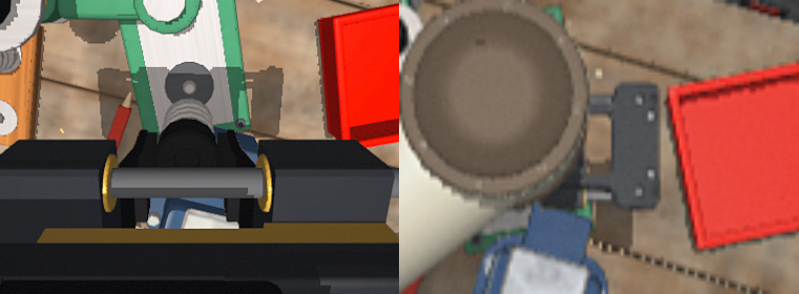

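The spring hangs straight above the spigot (tip at 189,87 in the left crop). I'll shift 1.2 mm and lower it.

Request:
drive_tool:
  steps: [0, 0, 0, 0, 0.0012, 0.02, 0, 0, 0, 0, 0, 0, 0.03, 0, 0, 0, 0, 0, 0, 0.02, 0, 0, 0, 0, 0, 0, 0.01, 0, 0, 0, 0, 0, 0, 0, 0, 0, 0, 0, 0, 0, 0, 0, 0, 0, 0, 0, 0, 0.006, 0, 0, 0, 0, 0, 0, 0.005, 0, 0, 0, 0, 0, 0, 0.004, 0, 0, 0, 0, 0, 0, 0, 0]

```text
time_s: 5.13
tcp_pos: [0.4591, 0.139, 0.087]
ee_rot: [[1.0, -0.0, -0.001], [-0.0, -1.0, -0.0], [-0.001, 0.0, -1.0]]
wrist_force: [-1.2, -0.2, -1.4]
gripper_width: 0.37
gripper_force: 30.0
```

Request:
drive_tool:
  steps: [0, 0, 0, 0, 0, 0.001, 0, 0, 0, 0, 0, 0, 0, 0, 0, 0, 0, 0, 0, 0, 0]

```text
time_s: 5.38
tcp_pos: [0.4596, 0.1393, 0.0867]
ee_rot: [[1.0, -0.0, 0.0], [-0.0, -1.0, 0.0], [0.0, -0.0, -1.0]]
wrist_force: [-0.4, -0.3, -1.2]
gripper_width: 0.368
gripper_force: 30.0
```

Request:
drive_tool:
  steps: [0, 0, 0, 0, 0, 0.002, 0, 0, 0, 0, 0, 0, 0, 0, 0, 0, 0, 0, 0, 0, 0, 0, 0, 0, 0, 0, 0, 0]

```text
time_s: 5.72
tcp_pos: [0.4598, 0.1394, 0.0848]
ee_rot: [[1.0, -0.0, 0.001], [-0.0, -1.0, 0.0], [0.001, -0.0, -1.0]]
wrist_force: [0.4, -0.3, -0.2]
gripper_width: 0.367
gripper_force: 30.0
```

Request:
drive_tool:
  steps: [0, 0, 0, 0, 0, 0.001, 0, 0, 0, 0, 0, 0, 0, 0, 0, 0, 0, 0, 0, 0, 0]

```text
time_s: 5.97
tcp_pos: [0.4597, 0.1394, 0.0837]
ee_rot: [[1.0, -0.0, 0.001], [-0.0, -1.0, 0.0], [0.001, -0.0, -1.0]]
wrist_force: [0.4, 0.1, 0.9]
gripper_width: 0.368
gripper_force: 30.0
```

Request:
drive_tool:
  steps: [0, 0, 0, 0, 0, 0, 0.8, 0, 0, 0, 0, 0, 0, 0.8, 0, 0, 0, 0, 0, 0, 0.8, 0, 0, 0, 0, 0, 0, 0.8, 0, 0, 0, 0, 0, 0, 0.8, 0, 0, 0, 0, 0, 0, 0.8]

```text
time_s: 6.47
tcp_pos: [0.4594, 0.1391, 0.0835]
ee_rot: [[1.0, -0.0, -0.0], [-0.0, -1.0, -0.0], [-0.0, 0.0, -1.0]]
wrist_force: [1.1, -0.2, 1.1]
gripper_width: 0.733
gripper_force: 0.0
```

Request:
drive_tool:
  steps: [0, 0, 0, 0, 0, -0.01, 0.8, 0, 0, 0, 0, 0, -0.03, 0.8, 0, 0, 0, 0, 0, -0.04, 0.8, 0, 0, 0, 0, 0, -0.04, 0.8, 0, 0, 0, 0, 0, -0.04, 0.8, 0, 0, 0, 0, 0, 0, 0.8, 0, 0, 0, 0, 0, 0, 0.8]

```text
time_s: 7.05
tcp_pos: [0.4604, 0.1399, 0.2462]
ee_rot: [[1.0, -0.0, 0.005], [-0.0, -1.0, 0.004], [0.005, -0.004, -1.0]]
wrist_force: [-0.4, -0.8, -0.1]
gripper_width: 0.797
gripper_force: 0.0
```

```bash
python3 - <<'E'
from h import *
print(r.sense()["tcp_pos"],r.sense()["wrist_force"]);p=r.camera_params("wrist");a=r.capture("wrist")
cv2.imwrite("pics/w3.png",cv2.resize(a[0:300],(800,429)))
for P in[(.46,.14,.08),(.5368,.2329,.196),(.5385,.1525,.156)]:print(proj("wrist",P,p)*800/560)
E
```

```text
[0.4604 0.1399 0.2462] [-0.3592 -0.8426 -0.085 ]
[398.7331 286.7322]
[178.5258 174.5266]
[374.0516 171.3601]
```

View pics/w3.png

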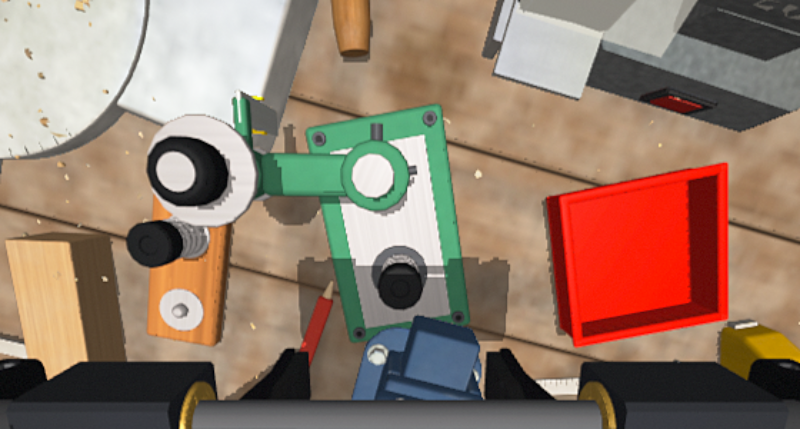

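Spring stands seated at (402,288), as predicted, and the knob is at (178,171). I'll move over the knob.

Request:
drive_tool:
  steps: [0, 0, 0, 0.015, -0.018, 0, 0.8, 0, 0, 0, 0.02, -0.025, 0, 0.8, 0, 0, 0, 0.02, -0.025, 0, 0.8, 0, 0, 0, 0.0218, -0.025, 0, 0.8, 0, 0, 0, 0, 0, 0.015, 0.8, 0, 0, 0, 0, 0, 0.02, 0.8, 0, 0, 0, 0, 0, 0.013, 0.8, 0, 0, 0, 0, 0, 0.005, 0.8, 0, 0, 0, 0, 0, 0, 0.8, 0, 0, 0, 0, 0, 0, 0.8]

```text
time_s: 7.93
tcp_pos: [0.5362, 0.2319, 0.1899]
ee_rot: [[1.0, -0.0, -0.001], [-0.0, -1.0, -0.001], [-0.001, 0.001, -1.0]]
wrist_force: [-0.6, -0.2, 0.3]
gripper_width: 0.8
gripper_force: 0.0
```

Request:
drive_tool:
  steps: [0, 0, 0, 0, 0, 0, 0, 0, 0, 0, 0, 0, 0, 0, 0, 0, 0, 0, 0, 0, 0, 0, 0, 0, 0, 0, 0, 0, 0, 0, 0, 0, 0, 0, 0, 0, 0, 0, 0, 0, 0, 0, 0, 0, 0, 0, 0, 0, 0, 0, 0, 0, 0, 0, 0, 0]

```text
time_s: 8.6
tcp_pos: [0.5364, 0.2327, 0.1907]
ee_rot: [[1.0, -0.0, 0.001], [-0.0, -1.0, 0.001], [0.001, -0.001, -1.0]]
wrist_force: [0.3, 0.9, 1.3]
gripper_width: 0.33
gripper_force: 30.2
```

```bash
python3 - <<'E'
from h import *
s=r.sense();print(s["joints"],s["tcp_pos"],s["wrist_force"],s["moment"])
C=np.array([.5386,.1522]);d=s["tcp_pos"][:2]-C;t=np.arctan2(d[1],d[0]);R=np.hypot(*d);print(R,np.degrees(t))
for k in range(0,17,4):
  a=t+k*np.radians(97.4)/16;print(k,C+R*np.array([np.cos(a),np.sin(a)]))
E
```

```text
[ 39.2971  20.4443  -9.6719  -0.0277 -59.8149  50.7132] [0.5364 0.2327 0.1907] [0.3018 0.938  1.263 ] [0.297  0.0427 0.0118]
0.08050331890054535 91.54922687334692
0 [0.5364 0.2327]
4 [0.5034 0.2246]
8 [0.4767 0.2037]
12 [0.461  0.1736]
16 [0.4591 0.1397]
```

Request:
drive_tool:
  steps: [0, 0, -0.106, -0.0085, 0.0005, 0, 0, 0, 0, -0.106, -0.0085, 0.0005, 0, 0, 0, 0, -0.106, -0.0085, 0.0005, 0, 0, 0, 0, -0.106, -0.0085, 0.0005, 0, 0, 0, 0, 0, 0, 0, 0, 0]

```text
time_s: 9.02
tcp_pos: [0.5028, 0.2251, 0.191]
ee_rot: [[0.91, 0.414, 0.001], [0.414, -0.91, 0.001], [0.001, -0.001, -1.0]]
wrist_force: [0.2, 1.7, 0.6]
gripper_width: 0.332
gripper_force: 30.5
```

Request:
drive_tool:
  steps: [0, 0, -0.106, -0.0085, 0.0006, 0, 0, 0, 0, -0.106, -0.0085, 0.0006, 0, 0, 0, 0, -0.106, -0.0085, 0.0006, 0, 0, 0, 0, -0.106, -0.0085, 0.0006, 0, 0, 0, 0, -0.106, -0.0085, 0.0006, 0, 0, 0, 0, -0.106, -0.0085, 0.0006, 0, 0, 0, 0, -0.106, -0.0085, 0.0006, 0, 0, 0, 0, -0.106, -0.0085, 0.0006, 0, 0, 0, 0, 0, 0, 0, 0, 0]

```text
time_s: 9.77
tcp_pos: [0.4601, 0.1746, 0.1907]
ee_rot: [[0.295, 0.956, 0.0], [0.956, -0.295, 0.001], [0.001, -0.0, -1.0]]
wrist_force: [-2.9, 4.5, 0.8]
gripper_width: 0.327
gripper_force: 30.4
```

Request:
drive_tool:
  steps: [0, 0, -0.106, -0.0085, 0.0006, 0, 0, 0, 0, -0.106, -0.0085, 0.0006, 0, 0, 0, 0, -0.106, -0.0085, 0.0006, 0, 0, 0, 0, -0.106, -0.0085, 0.0006, 0, 0, 0, 0, 0, 0, 0, 0, 0, 0, 0, 0, 0, 0, 0, 0, 0, 0, 0, 0, 0, 0, 0]

```text
time_s: 10.35
tcp_pos: [0.4578, 0.1413, 0.1903]
ee_rot: [[-0.12, 0.993, -0.001], [0.993, 0.12, -0.0], [-0.0, -0.001, -1.0]]
wrist_force: [-3.7, 3.6, 1.2]
gripper_width: 0.328
gripper_force: 30.7
```

Request:
drive_tool:
  steps: [0, 0, 0, -0.0025, 0.0015, 0, 0, 0, 0, 0, 0, 0, 0, 0, 0, 0, 0, 0, 0, 0, 0, 0, 0, 0, 0, 0, 0, 0]

```text
time_s: 10.68
tcp_pos: [0.4582, 0.139, 0.1896]
ee_rot: [[-0.121, 0.993, -0.004], [0.993, 0.121, -0.0], [0.0, -0.004, -1.0]]
wrist_force: [-6.8, 4.4, 0.2]
gripper_width: 0.33
gripper_force: 31.5
```

Request:
drive_tool:
  steps: [0, 0, 0, -0.002, -0.002, 0, 0, 0, 0, 0, 0, 0, 0, 0, 0, 0, 0, 0, 0, 0, 0, 0, 0, 0, 0, 0, 0, 0]

```text
time_s: 11.02
tcp_pos: [0.4582, 0.1377, 0.1905]
ee_rot: [[-0.121, 0.993, 0.0], [0.993, 0.121, 0.002], [0.002, 0.0, -1.0]]
wrist_force: [-2.5, 5.9, 1.3]
gripper_width: 0.331
gripper_force: 30.3
```

Request:
drive_tool:
  steps: [0, 0, 0, -0.0015, 0, 0, 0, 0, 0, 0, 0, 0, 0, 0, 0, 0, 0, 0, 0, 0, 0]

```text
time_s: 11.27
tcp_pos: [0.4585, 0.1363, 0.1905]
ee_rot: [[-0.121, 0.993, 0.0], [0.993, 0.121, 0.002], [0.002, 0.001, -1.0]]
wrist_force: [-4.0, 6.7, 0.6]
gripper_width: 0.328
gripper_force: 30.2
```

```bash
python3 - <<'E'
from h import *
print(r.sense()["wrist_force"],r.sense()["joints"]);a=r.capture("wrist");t=r.capture("side")
print(proj("side",(.46,.14,.08)))
cv2.imwrite("pics/w4.png",np.hstack([cv2.resize(a,(400,300)),cv2.resize(t[165:255,220:340],(400,300),interpolation=cv2.INTER_CUBIC)]))
E
```

```text
[-3.9528  6.6717  0.5906] [ 36.0263  10.4483 -23.8936  -0.0983 -55.577  150.9844]
[252.264  217.3957]
```

View pics/w4.png

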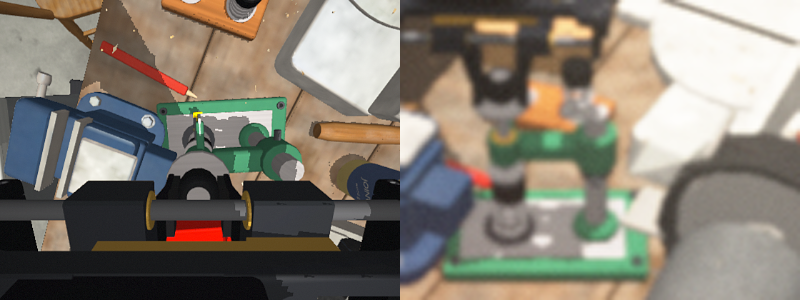

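Request:
drive_tool:
  steps: [0, 0, 0, 0, 0, 0, 0.5, 0, 0, 0, 0, 0, 0, 0.5, 0, 0, 0, 0, 0, 0, 0.5, 0, 0, 0, 0, 0, 0, 0.5, 0, 0, 0, 0, 0, 0, 0.5]

```text
time_s: 11.78
tcp_pos: [0.4585, 0.1345, 0.1906]
ee_rot: [[-0.123, 0.992, 0.0], [0.992, 0.123, -0.0], [-0.0, 0.0, -1.0]]
wrist_force: [0.2, 0.0, 0.9]
gripper_width: 0.489
gripper_force: 0.3
```

```bash
python3 - <<'E'
from h import *
print(r.sense());p=r.camera_params("wrist");a=r.capture("wrist")
cv2.imwrite("pics/w5.png",cv2.resize(a[110:310,150:450],(800,533),interpolation=cv2.INTER_CUBIC))
c=np.array([np.cos(np.radians(9)),np.sin(np.radians(9)),0]);S=np.array([.4596,.1397,0])
for P in[S+[0,0,.172],S+.08*c+[0,0,.156],S+[0,0,.196]]:
  q=proj("wrist",P,p);print((q-[150,110])*800/300)
E
```

```text
{'time_s': 11.7833, 'joints': array([ 35.9038,  10.4153, -23.9668,   0.0279, -55.6248, 151.1634]), 'joint_velocities': array([ 0.0641, -0.0723, -0.2062, -0.3582, -0.1433,  0.3761]), 'effort': array([ -0.0354, -26.0931,  16.4379,   3.5772,   0.0117,  -0.0119]), 'tcp_pos': array([0.4585, 0.1345, 0.1906]), 'ee_rot': array([[-0.1233,  0.9924,  0.0001],
       [ 0.9924,  0.1233, -0.0004],
       [-0.0004,  0.0001, -1.    ]]), 'wrist_force': array([0.1981, 0.0418, 0.9462]), 'moment': array([-0.0802, -0.0825,  0.006 ]), 'gripper_force': 0.30274017015472054, 'gripper_width': 0.4890588627350282}
[348.3394 383.02  ]
[695.5336 343.7511]
[349.4767 435.5398]
```

View pics/w5.png

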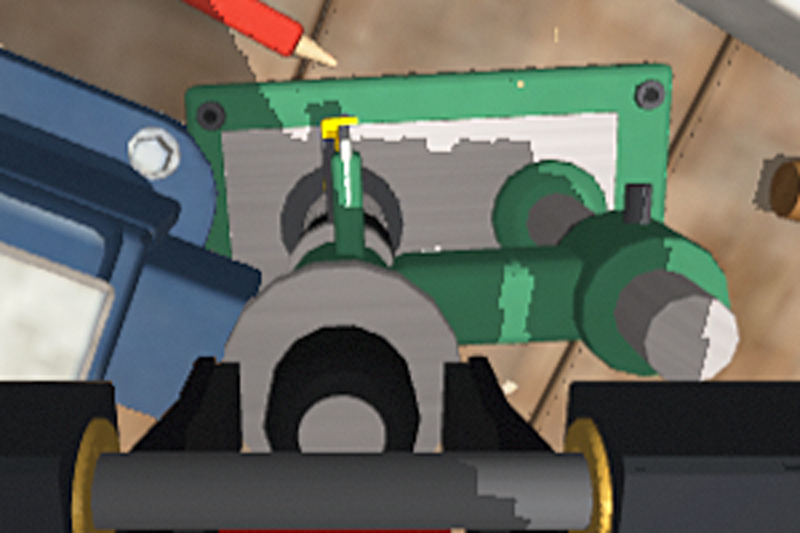

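The head is at its stop: knob and column tops are where predicted, (341,432) and (693,342). The marker is at the top. Regripping centred, then pressing.

Request:
drive_tool:
  steps: [0, 0, 0, 0.004, -0.0005, 0, 0.5, 0, 0, 0, 0, 0, 0, 0, 0, 0, 0, 0, 0, 0, 0, 0, 0, 0, 0, 0, 0, 0, 0, 0, 0, 0, 0, 0, 0, 0, 0, 0, 0, 0, 0, 0, 0, 0, 0, 0, 0, 0, 0]

```text
time_s: 12.42
tcp_pos: [0.4579, 0.1388, 0.1909]
ee_rot: [[-0.125, 0.992, 0.002], [0.992, 0.125, 0.001], [0.0, 0.002, -1.0]]
wrist_force: [2.6, -0.4, 0.6]
gripper_width: 0.333
gripper_force: 30.3
```

Request:
drive_tool:
  steps: [0, 0, 0, 0, 0, 0.003, 0, 0, 0, 0, 0, 0, 0.003, 0, 0, 0, 0, 0, 0, 0.003, 0, 0, 0, 0, 0, 0, 0.002, 0, 0, 0, 0, 0, 0, 0, 0, 0, 0, 0, 0, 0, 0, 0, 0, 0, 0, 0, 0, 0, 0]

```text
time_s: 13.0
tcp_pos: [0.4579, 0.1389, 0.18]
ee_rot: [[-0.125, 0.992, 0.002], [0.992, 0.125, 0.001], [0.0, 0.002, -1.0]]
wrist_force: [3.6, -0.0, 4.0]
gripper_width: 0.33
gripper_force: 31.0
```

Request:
drive_tool:
  steps: [0, 0, 0, 0, 0, 0.002, 0, 0, 0, 0, 0, 0, 0.002, 0, 0, 0, 0, 0, 0, 0.002, 0, 0, 0, 0, 0, 0, 0, 0, 0, 0, 0, 0, 0, 0, 0, 0, 0, 0, 0, 0, 0, 0]

```text
time_s: 13.5
tcp_pos: [0.4579, 0.1389, 0.1744]
ee_rot: [[-0.125, 0.992, 0.002], [0.992, 0.125, 0.001], [0.0, 0.002, -1.0]]
wrist_force: [3.0, 0.3, 6.6]
gripper_width: 0.334
gripper_force: 31.8
```

Request:
drive_tool:
  steps: [0, 0, 0, 0, 0, 0.002, 0, 0, 0, 0, 0, 0, 0.002, 0, 0, 0, 0, 0, 0, 0.002, 0, 0, 0, 0, 0, 0, 0, 0, 0, 0, 0, 0, 0, 0, 0, 0, 0, 0, 0, 0, 0, 0]

```text
time_s: 14.0
tcp_pos: [0.4579, 0.1389, 0.169]
ee_rot: [[-0.125, 0.992, 0.002], [0.992, 0.125, 0.001], [0.0, 0.002, -1.0]]
wrist_force: [2.1, 0.3, 11.5]
gripper_width: 0.331
gripper_force: 32.5
```

Request:
drive_tool:
  steps: [0, 0, 0, 0, 0, 0.002, 0, 0, 0, 0, 0, 0, 0.002, 0, 0, 0, 0, 0, 0, 0.001, 0, 0, 0, 0, 0, 0, 0, 0, 0, 0, 0, 0, 0, 0, 0, 0, 0, 0, 0, 0, 0, 0]

```text
time_s: 14.5
tcp_pos: [0.458, 0.1389, 0.1645]
ee_rot: [[-0.125, 0.992, 0.002], [0.992, 0.125, 0.0], [0.0, 0.002, -1.0]]
wrist_force: [0.4, -0.8, 13.8]
gripper_width: 0.328
gripper_force: 33.1
```

Request:
drive_tool:
  steps: [0, 0, 0, 0, 0, 0.001, 0, 0, 0, 0, 0, 0, 0.001, 0, 0, 0, 0, 0, 0, 0, 0, 0, 0, 0, 0, 0, 0, 0, 0, 0, 0, 0, 0, 0, 0, 0, 0, 0, 0, 0, 0, 0]

```text
time_s: 15.0
tcp_pos: [0.458, 0.1389, 0.1627]
ee_rot: [[-0.126, 0.992, 0.002], [0.992, 0.126, 0.0], [0.0, 0.002, -1.0]]
wrist_force: [-0.7, -0.1, 14.2]
gripper_width: 0.333
gripper_force: 33.5
```

Request:
drive_tool:
  steps: [0, 0, 0, 0, 0, 0.0007, 0, 0, 0, 0, 0, 0, 0, 0, 0, 0, 0, 0, 0, 0, 0, 0, 0, 0, 0, 0, 0, 0, 0, 0, 0, 0, 0, 0, 0, 0, 0, 0, 0, 0, 0, 0, 0, 0, 0, 0, 0, 0, 0, 0, 0, 0, 0, 0, 0, 0, 0, 0, 0, 0, 0, 0, 0]

```text
time_s: 15.75
tcp_pos: [0.458, 0.1389, 0.1621]
ee_rot: [[-0.126, 0.992, 0.002], [0.992, 0.126, 0.0], [0.0, 0.002, -1.0]]
wrist_force: [-0.0, 1.0, 15.1]
gripper_width: 0.33
gripper_force: 33.6
```

Request:
drive_tool:
  steps: [0, 0, 0, 0, 0, 0, 0, 0, 0, 0, 0, 0, 0, 0, 0, 0, 0, 0, 0, 0, 0, 0, 0, 0, 0, 0, 0, 0, 0, 0, 0, 0, 0, 0, 0, 0, 0, 0, 0, 0, 0, 0, 0, 0, 0, 0, 0, 0, 0, 0, 0, 0, 0, 0, 0, 0, 0, 0, 0, 0, 0, 0, 0, 0, 0, 0, 0, 0, 0, 0]

```text
time_s: 16.58
tcp_pos: [0.458, 0.1389, 0.1621]
ee_rot: [[-0.126, 0.992, 0.002], [0.992, 0.126, 0.0], [0.0, 0.002, -1.0]]
wrist_force: [-0.4, -1.6, 15.6]
gripper_width: 0.332
gripper_force: 33.6
```

Request:
drive_tool:
  steps: [0, 0, 0, 0, 0, 0, 0, 0, 0, 0, 0, 0, 0, 0, 0, 0, 0, 0, 0, 0, 0, 0, 0, 0, 0, 0, 0, 0, 0, 0, 0, 0, 0, 0, 0, 0, 0, 0, 0, 0, 0, 0]

```text
time_s: 17.08
tcp_pos: [0.458, 0.1389, 0.1621]
ee_rot: [[-0.126, 0.992, 0.002], [0.992, 0.126, 0.0], [0.0, 0.002, -1.0]]
wrist_force: [0.6, -0.1, 16.1]
gripper_width: 0.33
gripper_force: 33.6
```

Request:
drive_tool:
  steps: [0, 0, 0, 0, 0, -0.004, 0, 0, 0, 0, 0, 0, -0.005, 0, 0, 0, 0, 0, 0, -0.005, 0, 0, 0, 0, 0, 0, -0.005, 0, 0, 0, 0, 0, 0, -0.005, 0, 0, 0, 0, 0, 0, -0.004, 0, 0, 0, 0, 0, 0, -0.001, 0, 0, 0, 0, 0, 0, 0, 0, 0, 0, 0, 0, 0, 0, 0]

```text
time_s: 17.83
tcp_pos: [0.4578, 0.1389, 0.1886]
ee_rot: [[-0.125, 0.992, 0.001], [0.992, 0.125, 0.001], [0.001, 0.001, -1.0]]
wrist_force: [5.6, -0.9, 0.3]
gripper_width: 0.33
gripper_force: 30.6
```

Request:
drive_tool:
  steps: [0, 0, 0, 0, 0, 0, 0.55, 0, 0, 0, 0, 0, 0, 0.55, 0, 0, 0, 0, 0, 0, 0.55, 0, 0, 0, 0, 0, 0, 0.55]

```text
time_s: 18.17
tcp_pos: [0.4556, 0.1379, 0.1877]
ee_rot: [[-0.124, 0.992, -0.004], [0.992, 0.124, -0.002], [-0.001, -0.004, -1.0]]
wrist_force: [-0.2, -0.4, 0.7]
gripper_width: 0.518
gripper_force: 0.2
```

```bash
python3 - <<'E'
from h import *
s=r.sense();print(s["tcp_pos"],s["wrist_force"]);a=r.capture("wrist")
cv2.imwrite("pics/w6.png",cv2.resize(a[110:310,150:450],(800,533),interpolation=cv2.INTER_CUBIC))
E
```

```text
[0.4556 0.1379 0.1877] [-0.2312 -0.4278  0.6858]
```

View pics/w6.png

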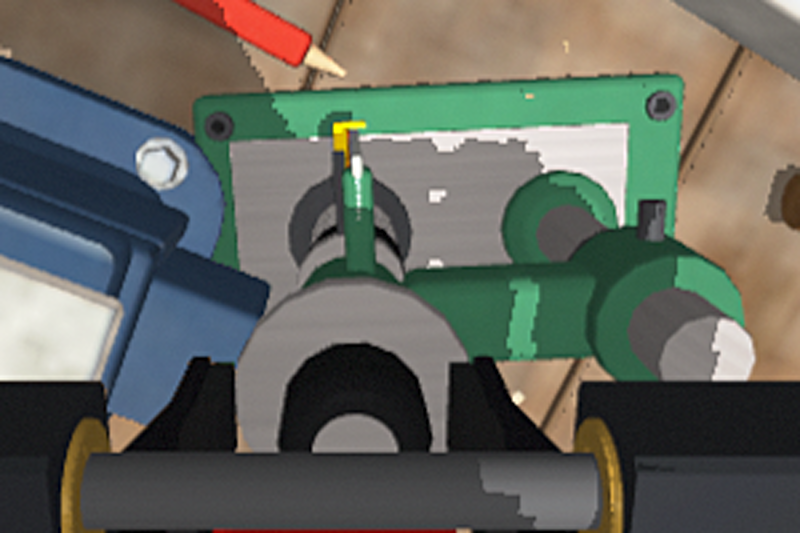

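The yellow marker has been pushed well down: travel was 28.8 mm against the 24.5 mm mark, so this spring (spring B) is soft. Next: regrip and swing the head clear.

Request:
drive_tool:
  steps: [0, 0, 0, 0.0005, 0.002, -0.004, 0.55, 0, 0, 0, 0, 0, 0, 0, 0, 0, 0, 0, 0, 0, 0, 0, 0, 0, 0, 0, 0, 0, 0, 0, 0, 0, 0, 0, 0, 0, 0, 0, 0, 0, 0, 0, 0, 0, 0, 0, 0, 0, 0, 0, 0, 0, 0, 0, 0, 0]

```text
time_s: 18.88
tcp_pos: [0.4582, 0.1391, 0.1924]
ee_rot: [[-0.124, 0.992, -0.002], [0.992, 0.124, -0.001], [-0.0, -0.002, -1.0]]
wrist_force: [-4.4, 1.4, 0.2]
gripper_width: 0.334
gripper_force: 30.0
```

Request:
drive_tool:
  steps: [0, 0, 0.106, 0.0085, 0.0002, 0, 0, 0, 0, 0.106, 0.0085, 0.0002, 0, 0, 0, 0, 0.106, 0.0085, 0.0002, 0, 0, 0, 0, 0.106, 0.0085, 0.0002, 0, 0, 0, 0, 0, 0, 0, 0, 0]

```text
time_s: 19.3
tcp_pos: [0.4598, 0.1735, 0.1921]
ee_rot: [[0.298, 0.955, -0.004], [0.955, -0.298, -0.001], [-0.002, -0.003, -1.0]]
wrist_force: [-4.7, 1.0, 1.5]
gripper_width: 0.33
gripper_force: 30.0
```

Tracks the arc; continue.

Request:
drive_tool:
  steps: [0, 0, 0.106, 0.0085, 0.0002, 0, 0, 0, 0, 0.106, 0.0085, 0.0002, 0, 0, 0, 0, 0.106, 0.0085, 0.0002, 0, 0, 0, 0, 0.106, 0.0085, 0.0002, 0, 0, 0, 0, 0.106, 0.0085, 0.0002, 0, 0, 0, 0, 0.106, 0.0085, 0.0002, 0, 0, 0, 0, 0.106, 0.0085, 0.0002, 0, 0, 0, 0, 0.106, 0.0085, 0.0002, 0, 0, 0, 0, 0, 0, 0, 0, 0]

```text
time_s: 20.05
tcp_pos: [0.5027, 0.2248, 0.1918]
ee_rot: [[0.914, 0.406, -0.003], [0.406, -0.914, 0.0], [-0.003, -0.002, -1.0]]
wrist_force: [-6.5, 3.4, 0.6]
gripper_width: 0.328
gripper_force: 30.0
```

Request:
drive_tool:
  steps: [0, 0, 0.106, 0.0085, 0.0003, 0, 0, 0, 0, 0.106, 0.0085, 0.0003, 0, 0, 0, 0, 0.106, 0.0085, 0.0003, 0, 0, 0, 0, 0.106, 0.0085, 0.0003, 0, 0, 0, 0, 0, 0, 0, 0, 0.7, 0, 0, 0, 0, 0, 0, 0.7, 0, 0, 0, 0, 0, 0, 0.7, 0, 0, 0, 0, 0, 0, 0.7, 0, 0, 0, 0, 0, 0, 0.7]

```text
time_s: 20.8
tcp_pos: [0.5363, 0.2314, 0.1931]
ee_rot: [[1.0, 0.001, 0.001], [0.001, -1.0, 0.0], [0.001, -0.0, -1.0]]
wrist_force: [0.3, 0.2, 0.2]
gripper_width: 0.619
gripper_force: 0.0
```

Request:
drive_tool:
  steps: [0, 0, 0, 0, 0, -0.02, 0.8, 0, 0, 0, 0, 0, -0.033, 0.8, 0, 0, 0, -0.0165, 0.017, 0, 0.8, 0, 0, 0, -0.02, 0.025, 0, 0.8, 0, 0, 0, -0.02, 0.025, 0, 0.8, 0, 0, 0, -0.02, 0.025, 0, 0.8, 0, 0, 0, 0, 0, 0, 0.8, 0, 0, 0, 0, 0, 0, 0.8, 0, 0, 0, 0, 0, 0, 0.8]

```text
time_s: 21.55
tcp_pos: [0.4603, 0.1398, 0.2465]
ee_rot: [[1.0, 0.0, 0.002], [0.0, -1.0, 0.001], [0.002, -0.001, -1.0]]
wrist_force: [-0.1, -0.4, 0.1]
gripper_width: 0.801
gripper_force: 0.0
```

```bash
python3 - <<'E'
from h import *
s=r.sense();print(s["tcp_pos"]);p=r.camera_params("wrist");a=r.capture("wrist")
cv2.imwrite("pics/w7.png",cv2.resize(a[0:300],(800,429)))
print(proj("wrist",(.4597,.1395,.08),p)*800/560)
E
```

```text
[0.4603 0.1398 0.2465]
[398.5542 286.0462]
```

View pics/w7.png

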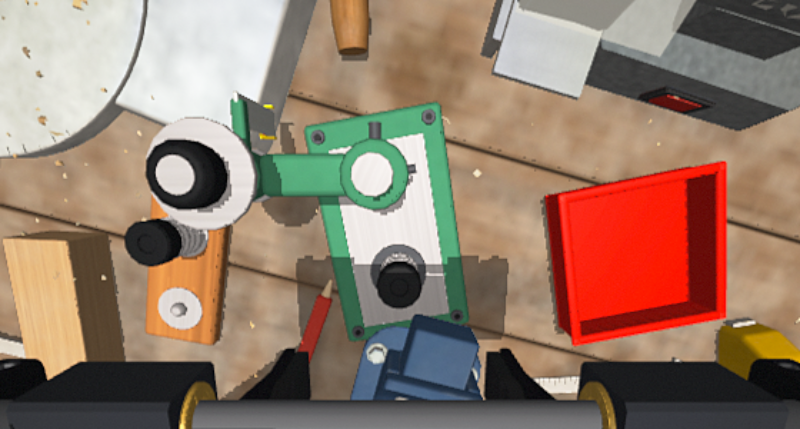

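Head clear, spring standing at (400,286). Picking it up.

Request:
drive_tool:
  steps: [0, 0, 0, 0, 0, 0.03, 0.8, 0, 0, 0, 0, 0, 0.04, 0.8, 0, 0, 0, 0, 0, 0.04, 0.8, 0, 0, 0, 0, 0, 0.03, 0.8, 0, 0, 0, 0, 0, 0.0215, 0.8, 0, 0, 0, 0, 0, 0, 0.8, 0, 0, 0, 0, 0, 0, 0, 0, 0, 0, 0, 0, 0, 0, 0, 0, 0, 0, 0, 0, 0, 0, 0, 0, 0, 0, 0, 0]

```text
time_s: 22.43
tcp_pos: [0.4608, 0.1404, 0.086]
ee_rot: [[1.0, 0.0, 0.003], [0.0, -1.0, 0.002], [0.003, -0.002, -1.0]]
wrist_force: [0.3, -0.4, -0.1]
gripper_width: 0.583
gripper_force: 0.0
```

Request:
drive_tool:
  steps: [0, 0, 0, 0, 0, 0, 0, 0, 0, 0, 0, 0, 0, 0, 0, 0, 0, 0, 0, 0, 0, 0, 0, 0, 0, 0, 0, 0, 0, 0, 0, 0, 0, 0, 0]

```text
time_s: 22.85
tcp_pos: [0.4599, 0.1396, 0.0846]
ee_rot: [[1.0, -0.0, 0.001], [-0.0, -1.0, 0.0], [0.001, -0.0, -1.0]]
wrist_force: [0.2, 0.6, 0.9]
gripper_width: 0.37
gripper_force: 30.0
```

Request:
drive_tool:
  steps: [0, 0, 0, 0, 0, -0.02, 0, 0, 0, 0, 0, 0, -0.035, 0, 0, 0, 0, 0, 0, -0.04, 0, 0, 0, 0, 0, 0, -0.035, 0, 0, 0, 0, 0.0025, 0.025, 0, 0, 0, 0, 0, 0.0025, 0.035, 0, 0, 0, 0, 0, 0.0025, 0.035, 0, 0, 0, 0, 0, 0.0025, 0.035, 0, 0, 0, 0, 0, 0.0025, 0.035, 0, 0, 0, 0, 0, 0.002, 0.03, 0, 0]

```text
time_s: 23.68
tcp_pos: [0.4735, -0.0573, 0.2141]
ee_rot: [[1.0, -0.001, -0.001], [-0.001, -1.0, 0.0], [-0.001, -0.0, -1.0]]
wrist_force: [1.1, 0.4, -0.8]
gripper_width: 0.369
gripper_force: 30.0
```

Request:
drive_tool:
  steps: [0, 0, 0, 0, 0, 0, 0, 0, 0, 0, 0, 0, 0.03, 0, 0, 0, 0, 0, 0, 0.035, 0, 0, 0, 0, 0, 0, 0.035, 0, 0, 0, 0, 0, 0, 0.02, 0, 0, 0, 0, 0, 0, 0, 0, 0, 0, 0, 0, 0, 0, 0, 0, 0, 0, 0, 0, 0, 0]

```text
time_s: 24.35
tcp_pos: [0.4755, -0.0551, 0.0956]
ee_rot: [[1.0, 0.001, 0.003], [0.001, -1.0, 0.0], [0.003, -0.0, -1.0]]
wrist_force: [0.9, 0.3, -0.4]
gripper_width: 0.371
gripper_force: 30.0
```

Go down to bottom at about 10 mm, release, and rise.

Request:
drive_tool:
  steps: [0, 0, 0, 0, 0, 0.006, 0, 0, 0, 0, 0, 0, 0, 0, 0, 0, 0, 0, 0, 0, 0.6, 0, 0, 0, 0, 0, 0, 0.6, 0, 0, 0, 0, 0, 0, 0.6, 0, 0, 0, 0, 0, 0, 0.6, 0, 0, 0, 0, 0, 0, 0.6]

```text
time_s: 24.93
tcp_pos: [0.4744, -0.0554, 0.0886]
ee_rot: [[1.0, -0.0, 0.001], [-0.0, -1.0, 0.0], [0.001, -0.0, -1.0]]
wrist_force: [-0.4, 0.1, -0.3]
gripper_width: 0.583
gripper_force: 0.0
```

Request:
drive_tool:
  steps: [0, 0, 0, 0, 0, -0.02, 0.6, 0, 0, 0, 0, 0, -0.04, 0.6, 0, 0, 0, 0, 0, -0.04, 0.6, 0, 0, 0, 0, 0, -0.04, 0.6, 0, 0, 0, -0.03, -0.02, 0, 0.6, 0, 0, 0, -0.04, 0, 0, 0.6, 0, 0, 0, -0.03, 0, 0, 0.6, 0, 0, 0, 0, 0, 0, 0.6, 0, 0, 0, 0, 0, 0, 0.6, 0, 0, 0, 0, 0, 0, 0.6]

```text
time_s: 25.77
tcp_pos: [0.3748, -0.0353, 0.2289]
ee_rot: [[1.0, 0.0, 0.002], [0.0, -1.0, 0.0], [0.002, -0.0, -1.0]]
wrist_force: [0.3, -0.9, 0.3]
gripper_width: 0.602
gripper_force: 0.0
```

```bash
python3 - <<'E'
from h import *
s=r.sense();print(s["time_s"],s["tcp_pos"],s["wrist_force"]);a=r.capture("wrist")
cv2.imwrite("pics/w8.png",cv2.resize(a[0:300],(800,429)))
E
```

```text
25.7667 [ 0.3748 -0.0353  0.2289] [ 0.2733 -0.8833  0.3489]
```

View pics/w8.png

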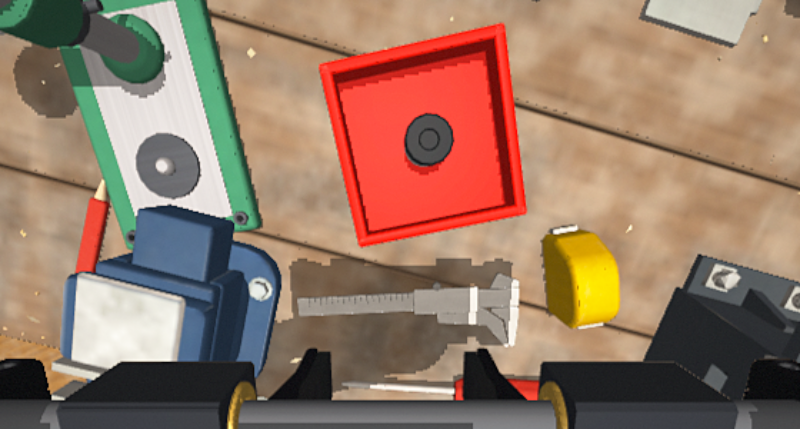

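The soft spring stands in the bin at (429,140) and the seat is empty. The other spring was still on its peg in the previous view. Handing in.

```bash
python3 -c "
from station import r
print(r.finish_job())"
```

```text
the job is handed in; nothing more can be done
None
```

I tested the front spring on the rack and found it soft: at about 15 N the plunger travelled about 29 mm against the 24.5 mm mark. It now stands in the red reject bin, the sound spring was left on its peg, and the job was handed in at about 26 s (no verdict returned; marker position inferred from travel, not read off the scale).

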